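# Swing the comb cradle to its stop and lock it with the long rod

## Robot

A 6-joint arm with a two-finger parallel gripper is mounted at the origin on the work surface. World frame = base frame: x ahead of the robot, y to its left, z up, the work surface at z = 0. Lengths are in m, angles in degrees, forces in N, time in s.
With the tool pointing down it reaches from about 0.4 to 0.825 m from the base axis. Payload 7 kg.
Tool frame: the origin (TCP) lies on the centre line of the jaws, within the pads' length; the fingertips stand 8 mm ahead of it and the grasp point (between the pads) lies 11 mm behind it; z points along the fingers, y is the line along which they close (so a half turn about z gives the same grasp; the last joint's range is limited). The gripper opens to 88 mm and grips with 3 to 60 N. Pads are 19 mm wide; open, the fingers measure 130 mm over their backs; the gripper's body (78 mm by 193 mm) begins 47 mm behind the grasp point.
Start: joints at [92.596, 20.546, 0.682, 0, -70.136, -16.507], TCP at [0.162, 0.655, 0.235] pointing down, gripper open.
Joint ranges: [-176.03, 176.03], [-82.01, 121.73], [-58.28, 71.71], [-173.87, 95.51], [-174.79, -0.11], [-173.66, 173.66]. Speed limits (degrees/s): [136.94, 136.94, 172.46, 180, 180, 180].

## Interface

Orientations are given as [roll, pitch, yaw] about the fixed x, y, z axes, in that order (R = Rz(yaw) Ry(pitch) Rx(roll)).
In Python, from plant import ctrl, vision gives the robot as it stands. The module is installed in compiled form; this text tells all that it offers.
- The arm moves only by the tool move_arm, never from a script. Its argument "moves" is one flat list of numbers, 7 for each row, row after row: the finger opening in cm, from 0 to 8.76, then the shift along the tool's x, y, z in cm, then the turn, a rotation vector about the tool's x, y, z in rad. A call has 1 to 8 rows; each row shifts and turns the commanded pose from where the row before left it, along the tool's axes as they then stand; what a row does not reach is not made up. A row lasts 1/10 s, in which the tool goes at most 50 mm and 8.59 degrees, less where a joint would pass 70% of its speed; a pose out of reach is approached as far as the arm can. A call with a gripper value outside its range is refused whole. The fingers move at their own pace and stop on an object; the grip force is fixed at half the most. Time passes only in rows, so rows that do not move let the fingers close. It gives the time, the measured TCP pose, the force, the opening and the grip force at its end, in the units of the state.
- ctrl.get_obs(): the state, without advancing time (a new reading comes with each control period).
- vision.snapshot(name): name is "scene" or "side" or "wrist"; returns (picture, depth): 400x640x3 uint8, red, green, blue; 400x640 float32, m along the optical axis (not along the pixel's ray), 0 where there is no reading.
- vision.camera_model(name): a dict with "vertical_fov" (degrees; the focal length in pixels is half the picture's height over the tangent of half this angle, whatever the lens; pixels are square), "cx", "cy" (the principal point, pixels), "cam_to_world" (4x4, takes a point from camera to world coordinates). Camera axes: x right, y down, z forward; pixel columns grow to the right and rows downward; lengths in m; the calibration is good to about 2 mm. A picture is of the moment at which its call begins: read the wrist's pose just before it. camera_model takes no time and is no camera call; for the wrist camera it gives the pose at the moment of the call.
- ctrl.close_job(): hands the job in; it is judged then, once.
The state is a dict: "clock": time; "joint_pos": joint angles; "qvel": joint speeds; "tau": joint torques, N m; "tool_pos": TCP position; "orientation": TCP orientation; "force": force on the tool from outside, world axes, zero at the start; "moment": the same for the moment, N m; "opening": finger opening in m; "gripper_force": force on a finger pad.
Only numpy, scipy, OpenCV 4.12 (cv2) and the standard library are available. Lean on these libraries where they do the work, as an engineer would, in place of code of your own. Each camera call takes 0.05 s, during which the arm holds its last target. There are 200 camera calls.

## Task

Swing the blue comb cradle a quarter turn about its corner pivot until it is against its stop. Then take the steel locking rod from its rest, push it about halfway into the cradle's bore, let go of it there, and from farther back, towards its red handle, push it fully home until the handle sits against the cradle. Let go, and leave the other things on the desk where they are.

Things in the scene. Friction and masses are not known exactly. Their poses are not given: they have to be found in the camera images.
- cradle (a joint): Swing angle (rad) of the blue cradle block about its vertical corner pivot pin: 0 = away from the stop, growing clockwise seen from above to 1.571 = against the stop, its bore in line with the lock post (only there can the rod go fully home). It stays where it is left; pushing there takes about 2 N. Block 140 long, 64 wide, its underside 10 and its top 70 mm above the desk.
- pivot (a point): Point on the pivot axis, 45 mm above the desk, under the brass cap 10 mm in from the cradle's pivot end and from its pushed long face. Axes are those of the fixture, fixed in an episode: at cradle angle q the cradle's long axis (pivot to free end) is this x axis turned clockwise by q, so -y at 1.571.
- fixture: The fixed fixture, origin on the desk under the pivot, same axes. Aluminium base plate 8 mm thick, L-shaped, x -82 to 30, y -145 to 55 and x 30 to 142, y -60 to 55 mm. Steel lock post at x -54 to 10, y 14 to 44, 70 mm high, with a 16 mm hole along y at 45 mm height. Brass stop pin 16 mm thick, 58 mm high, at x -62, y -70.
- push_face (a point): Point on the cradle's long side face to push on, 105 mm from the pivot towards the free end and 45 mm above the desk. Moves with the cradle. Axes: x along the cradle from pivot to free end, y outward from this face, z up; push towards -y and follow round.
- bore_mouth (a point): Centre of the bore's mouth, in the free end face, 45 mm above the desk, moving with the cradle; x points out of the bore (the rod goes in along -x), z up. Bore 14 mm wide, straight through the 140 mm block; in the working position it goes on into the post's hole. On the block's top an ebony comb and reed plate are fixed, 27 mm wide, up to 78 mm above the desk, from 21 mm behind this face.
- rod_mid (a point): Middle of the locking rod, on its axis, near its balance point; x runs to the nose, z is up at the start. Steel shank 12 mm thick from 95 mm ahead of this point (nose, tapering over the last 8 mm to 5 mm) to 60 mm behind, then a red round handle 22 mm thick, 32 mm long, to 92 mm behind. About 0.15 kg. It lies level on its rest, 45 mm above the desk.
- rest: Fixed dark wooden rest, origin on the desk under rod_mid at the start, x along the rod to its nose. Base 50 mm wide, 6 mm thick; two saddles with cheeks, 14 mm long along the rod, 40 mm wide, 49 mm high, at x 60 and -45 mm. The rod lifts straight up and out.
- rod_handle (a point): Centre of the red handle of the rod, on the rod's axis, 76 mm behind rod_mid; same axes. Its front shoulder is 16 mm ahead of it and sits against the cradle face when the rod is home. Let go halfway in, the rod stays in the bore but its handle sags 2 to 3 mm; raise it level with the bore (45 mm) before pushing on.
- rod_tip (a point): Tip of the rod's nose, 95 mm ahead of rod_mid; same axes. 155 mm beyond the bore mouth when home.
- reed_plate: Bystander: spare stainless reed plate 102 x 27 x 4 mm, origin under its centre.
- comb: Bystander: spare ebony comb 102 x 27 x 7 mm, origin under its centre.
- feeler_block: Bystander: steel feeler block 70 x 30 x 39 mm, origin under its centre.
- rivet_punch: Bystander: copper rivet punch standing upright, 24 mm foot, 95 mm high, origin under its centre.
- rivet_jar: Bystander: amber jar 44 mm across, 55 mm high, origin under its centre.
Things that resemble listed ones, but are neither listed nor needed, are in the scene too. What is shaped like the part that bears rod_mid but green or turquoise is not meant.

How it is judged (in metres and radians):
On the way, in this order (a step that is already met when the one before it is completed fails the run):
1. the cradle is swung to within 4 degrees of its stop, before the rod goes in (value of joint cradle above 1.5 rad and x of rod_tip in the frame of bore_mouth above 0 m), for 0.2 s.
2. the rod's nose is 30 to 125 mm inside the bore and the fingers have let go of the rod (y of rod_tip in the frame of bore_mouth between -0.004 and 0.004 m and z of rod_tip in the frame of bore_mouth between -0.004 and 0.004 m and x of rod_tip in the frame of bore_mouth between -0.125 and -0.03 m and contact force between the fingers and rod below 0.05 N), for 0.2 s.
3. with the rod still partway in, the fingers are on it again farther back (at least 35 mm behind its middle) (x of rod_tip in the frame of bore_mouth between -0.125 and -0.03 m and x of the grasp point in the frame of rod_mid below -0.035 m and contact force between the fingers and rod above 0.5 N), for 0.1 s.
At the end, for the whole second after the job is handed in: The cradle is within 4 degrees of its stop; the rod lies in the bore with its nose within 4 mm of the full 155 mm beyond the mouth (handle seated to within 4 mm), released and at rest (value of joint cradle above 1.5 rad and x of rod_tip in the frame of bore_mouth below -0.151 m and y of rod_tip in the frame of bore_mouth between -0.004 and 0.004 m and z of rod_tip in the frame of bore_mouth between -0.004 and 0.004 m and linear speed of rod below 0.02 m/s and velocity of joint cradle between -0.05 and 0.05 rad/s); the robot touches nothing.
It fails at once if a bystander on the desk is moved more than 30 mm (distance of any of reed_plate, comb, feeler_block, rivet_punch, rivet_jar from where it was at the start of the episode above 0.03 m).
It also fails if it takes over 61 s, if anything falls off the work surface, if the arm or the gripper's body presses on something with over 40 N, if the wrist force passes 120 N, or if a joint passes its speed limit or range.

## Working session

There is one attempt and no reset: what is moved stays moved. The work goes in short steps, Python scripts to look and compute and a tool call to move; the robot and the scene stay as the last step left them, time stands still between calls to the robot, and variables do not carry over. Pictures are saved under pics/ and viewed, at most 10 in all, crops included, and the job is handed in when it is done.

Besides the shell and the picture viewer there is one more tool, called after "Request:" by a JSON object that holds its "api" and its "payload". move_arm: Moves the arm, as the interface text tells. Its arguments: {"type":"object","properties":{"moves":{"type":"array"}},"required":["moves"]}

```bash
mkdir -p pics
python3 - <<'E'
from plant import ctrl, vision
import cv2, numpy as np
for n in ["scene","side"]:
    p,d=vision.snapshot(n); m=vision.camera_model(n)
    cv2.imwrite(f"pics/{n}0.png",cv2.cvtColor(p,cv2.COLOR_RGB2BGR)); np.savez(f"{n}0.npz",p=p,d=d,T=m["cam_to_world"],f=200/np.tan(np.radians(m["vertical_fov"]/2)),cx=m["cx"],cy=m["cy"])
    print(n,m)
o=ctrl.get_obs();print(o)
E
```

```text
scene {'vertical_fov': 57.32606004310316, 'cx': 316.4151942475006, 'cy': 194.78882209508143, 'cam_to_world': array([[-0.89828501,  0.27728249, -0.34087897,  0.87242451],
       [ 0.43931711,  0.55048815, -0.70990371,  0.5966482 ],
       [-0.00919404, -0.78744982, -0.61631019,  0.69931824],
       [ 0.        ,  0.        ,  0.        ,  1.        ]])}
side {'vertical_fov': 52.62738495780886, 'cx': 329.4658414974132, 'cy': 198.2901387871481, 'cam_to_world': array([[ 0.98390366, -0.11631485,  0.13566297,  0.37494759],
       [-0.17797016, -0.70633292,  0.68514263, -0.87808929],
       [ 0.01613096, -0.69825831, -0.71566412,  0.83454561],
       [ 0.        ,  0.        ,  0.        ,  1.        ]])}
{'clock': 0.1, 'joint_pos': array([ 9.25943966e+01,  2.05864736e+01,  6.40317035e-01, -1.59041600e-02,
       -7.01370865e+01, -1.65066130e+01]), 'qvel': array([ 0.04063686, -0.0591278 ,  0.13357251,  0.13466808, -0.10480459,
       -0.02604577]), 'tau': array([-2.02723684e-03, -5.84166169e+01,  2.93750900e+01,  7.01558590e+00,
        1.01272931e-02, -4.95669417e-05]), 'tool_pos': array([0.16223068, 0.65478409, 0.23374165]), 'orientation': array([ 1.79915939e+02, -9.31773095e-03, -1.39176241e+01]), 'force': array([ 0.30291801,  0.15884994, -0.40619984]), 'moment': array([-0.02092541, -0.00073832,  0.0063013 ]), 'gripper_force': 0.0, 'opening': 0.087915280207247}
```

View pics/scene0.png

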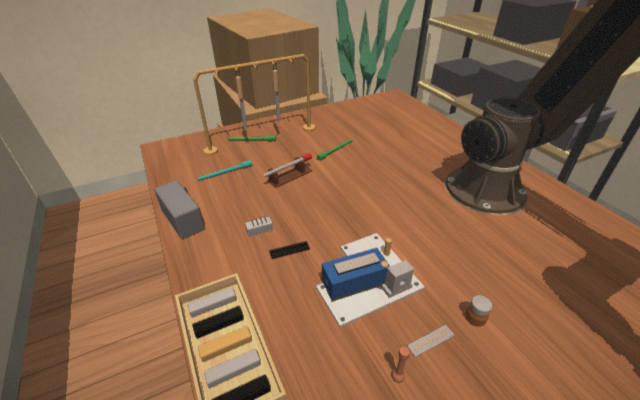

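View pics/side0.png

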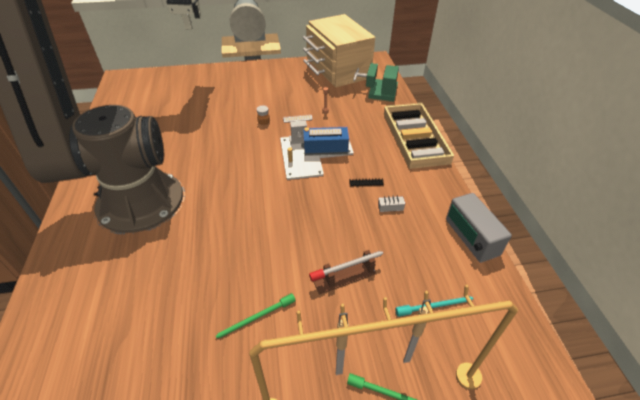

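The scene view shows the blue cradle at (355,272), the post at (400,277) and the stop pin at (388,245). The rod lies on its rest with its nose at (268,175) and its red handle at (307,157). In the side view the cradle is at (326,140), and the rod runs from its handle at (318,275) to its nose at (380,255).

```bash
cat > h.py <<'E'
import numpy as np, cv2
def cloud(n):
    z=np.load(n); d=z["d"]; v,u=np.mgrid[:400,:640]
    P=np.stack([(u-z["cx"])/z["f"]*d,(v-z["cy"])/z["f"]*d,d],-1)@z["T"][:3,:3].T+z["T"][:3,3]
    P[d==0]=np.nan
    return z["p"],P
def hsv(p): 
    h=cv2.cvtColor(p,cv2.COLOR_RGB2HSV).astype(int); return h[...,0],h[...,1],h[...,2]
def rect(Q):
    r=cv2.minAreaRect((Q[:,:2]*1000).astype(np.float32)); return r, cv2.boxPoints(r)
E
python3 - <<'E'
from h import *
np.set_printoptions(precision=1,suppress=True)
for n in ["scene0","side0"]:
    p,P=cloud(n+".npz"); H,S,V=hsv(p); x,y,z=P[...,0],P[...,1],P[...,2]
    v,u=np.mgrid[:400,:640]
    wood=(abs(z)<.02)&(x>.2)&(x<.95)&(y>-.4)&(y<.4)&(H<18)&(S>80)
    A=np.c_[x[wood],y[wood],np.ones(wood.sum())]; print(n,"desk z mm: med",np.median(z[wood])*1e3,"std",z[wood].std()*1e3,"plane",np.linalg.lstsq(A,z[wood],rcond=None)[0]*1e3)
    work=(x>.2)&(x<1)&(abs(y)<.6)
    b=(H>100)&(H<125)&(S>120)&work; 
    q=P[b]; print("blue",b.sum(),"z pct",np.percentile(q[:,2],[1,50,99])*1e3)
    top=q[abs(q[:,2]-.07)<.004]; r,bx=rect(top); print("top",len(top),r,bx.tolist())
    w=(S<40)&(V>140)&(abs(z-.008)<.005)&work
    l,lab,st,c=cv2.connectedComponentsWithStats(w.astype(np.uint8)); k=1+st[1:,4].argmax(); q=P[lab==k]; r,bx=rect(q); print("plate",st[k,4],np.median(q[:,2])*1e3,r,bx.tolist())
    rd=((H<6)|(H>174))&(S>170)&work&(z>.03)&(z<.07)
    l,lab,st,c=cv2.connectedComponentsWithStats(rd.astype(np.uint8)); k=1+st[1:,4].argmax(); q=P[lab==k]; print("red",st[k],q.mean(0)*1e3,q.min(0)*1e3,q.max(0)*1e3)
    rc=q.mean(0); near=(np.hypot(x-rc[0],y-rc[1])<.21)&(z>.042)&(z<.06)
    q=P[near]; m=np.median(q,0); U,s,Vt=np.linalg.svd(q-q.mean(0)); print("rod",near.sum(),q.mean(0)*1e3,Vt[0], "yaw",np.degrees(np.arctan2(Vt[0,1],Vt[0,0])), "t",np.percentile((q-rc)@Vt[0],[0,100])*1e3,"zmax",np.percentile(q[:,2],[50,95])*1e3)
E
```

```text
scene0 desk z mm: med -0.12406332104369922 std 2.364124338220943 plane [ 1.1  0.4 -0.5]
blue 1469 z pct [22.7 65.2 72. ]
top 720 ((559.3944702148438, 141.13058471679688), (62.663883209228516, 137.4357452392578), 83.4611587524414) [[487.5556335449219, 117.82782745361328], [624.0973510742188, 102.1771011352539], [631.2332763671875, 164.433349609375], [494.69158935546875, 180.08407592773438]]
plate 1619 7.7677033378009686 ((530.8255615234375, 167.7329559326172), (112.59748077392578, 224.06973266601562), 89.23635864257812) [[418.0503234863281, 112.93238067626953], [642.1001586914062, 109.94605255126953], [643.600830078125, 222.53353881835938], [419.55096435546875, 225.51986694335938]]
red [303 153   8   8  42] [ 450.5 -352.1   50.6] [ 436.7 -362.5   41.9] [ 463.6 -343.9   56.4]
rod 254 [ 523.5 -337.7   48.4] [ 1.   0.2 -0. ] yaw 12.06870889031219 t [-16.8 169. ] zmax [48.5 53.9]
side0 desk z mm: med -0.5592000059824742 std 2.6332946542671545 plane [ 1.9  0.  -1.3]
blue 710 z pct [24.2 57.2 72.4]
top 267 ((557.4952392578125, 132.87753295898438), (66.58328247070312, 134.12155151367188), 82.67206573486328) [[486.73590087890625, 108.41128540039062], [619.7620239257812, 91.3043212890625], [628.2545776367188, 157.34378051757812], [495.22845458984375, 174.45074462890625]]
plate 937 7.154214114036828 ((475.0574645996094, 118.78575897216797), (204.44712829589844, 109.7904052734375), 89.98675537109375) [[420.1386413574219, 16.57488250732422], [529.9290161132812, 16.54950714111328], [529.976318359375, 220.99664306640625], [420.1859130859375, 221.02200317382812]]
red [310 269  15  12 115] [ 450.8 -364.4   52.4] [ 435.6 -372.9   44.4] [ 467.5 -349.8   57.8]
rod 557 [ 516.3 -347.9   49.1] [-1.  -0.2  0. ] yaw -166.6943202842754 t [-171.5   14.9] zmax [49.1 55.3]
```

The two overview cameras agree to about 10 mm: pivot near (0.50, 0.167), fixture yaw about 0 and the rod at a yaw of about 12.5°. I'll move over the fixture for a closer wrist view.

Request:
{"api": "move_arm", "payload": {"moves": [8,3.8,2.7,-0.5,0,0,0,8,3.8,2.7,-0.5,0,0,0,8,3.8,2.7,-0.5,0,0,0,8,3.8,2.7,-0.5,0,0,0,8,3.8,2.7,-0.5,0,0,0,8,3.8,2.7,-0.5,0,0,0,8,3.8,2.7,-0.5,0,0,0,8,3.8,2.7,-0.5,0,0,0]}}

```text
clock: 0.9
tool_pos: [0.4062, 0.3706, 0.2747]
orientation: [180.0, 0.0, -13.9]
force: [0.5, 0.4, 0.6]
opening: 0.0803
gripper_force: 0.0
```

Request:
{"api": "move_arm", "payload": {"moves": [0,3.8,2.7,-0.5,0,0,0,0,3.8,2.7,-0.5,0,0,0,0,3.8,2.7,-0.5,0,0,0,0,3.8,2.7,-0.5,0,0,0,0,3.8,2.7,-0.5,0,0,0,0,0,0,0,0,0,0.145,0,0,0,0,0,0,0.145,0,0,0,0,0,0,0.145]}}

```text
clock: 1.7
tool_pos: [0.5576, 0.1949, 0.299]
orientation: [179.9, 0.0, -39.3]
force: [-1.0, 0.2, 0.3]
opening: 0.0216
gripper_force: 0.0
```

Request:
{"api": "move_arm", "payload": {"moves": [0,0,0,0,0,0,0.145,0,0,0,0,0,0,0.145,0,0,0,0,0,0,0.145,0,0,0,0,0,0,0.145,0,0,0,0,0,0,0.145,0,0,0,0,0,0,0.145,0,0,0,0,0,0,0.145,0,0,0,0,0,0,0]}}

```text
clock: 2.5
tool_pos: [0.5572, 0.1956, 0.2991]
orientation: [180.0, -0.0, -97.1]
force: [-0.7, -0.0, -0.3]
opening: 0.0006
gripper_force: 0.0
```

```bash
cat >> h.py <<'E'
def shot(n,out):
    from plant import ctrl, vision
    m=vision.camera_model(n); o=ctrl.get_obs(); p,d=vision.snapshot(n)
    cv2.imwrite(f"pics/{out}.png",cv2.cvtColor(p,cv2.COLOR_RGB2BGR)); np.savez(f"{out}.npz",p=p,d=d,T=m["cam_to_world"],f=200/np.tan(np.radians(m["vertical_fov"]/2)),cx=m["cx"],cy=m["cy"])
    print(out,o["clock"],o["tool_pos"]*1e3,o["orientation"],"q",o["joint_pos"],"F",o["force"],"fov",m["vertical_fov"],"cam",m["cam_to_world"][:3,3],m["cam_to_world"][:3,2])
E
python3 -c "
from h import *
np.set_printoptions(precision=2,suppress=True)
shot('wrist','w1')"
```

```text
w1 2.5 [557.19 195.62 299.14] [179.96  -0.02 -97.12] q [ 38.29  10.66  -4.45  -0.01 -74.94 -45.41] F [-0.75 -0.04 -0.28] fov 67.90702643357488 cam [0.55 0.13 0.45] [ 0.03  0.26 -0.97]
```

View pics/w1.png

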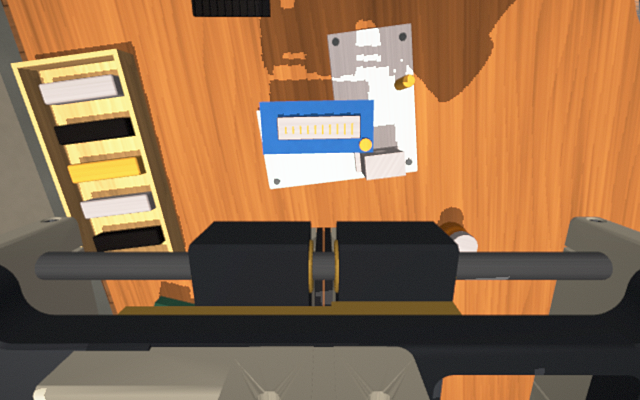

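The wrist view shows the cradle top from (262,102) to (372,153), the brass pivot cap at (366,145), the stop pin at (404,82) and the post at (384,165). Next I'll measure these.

Run:
```python
from h import *
np.set_printoptions(precision=1,suppress=True)
p,P=cloud("w1.npz"); H,S,V=hsv(p); x,y,z=P[...,0],P[...,1],P[...,2]
v,u=np.mgrid[:400,:640]; up=v<200
wood=(abs(z)<.02)&up&(H<18)&(S>80); print("desk",np.median(z[wood])*1e3, np.linalg.lstsq(np.c_[x[wood],y[wood],np.ones(wood.sum())],z[wood],rcond=None)[0]*1e3)
b=(H>100)&(H<125)&(S>120)&up&(abs(z-.07)<.006); q=P[b]; r,bx=rect(q); print("top",b.sum(),np.median(q[:,2])*1e3,r,bx.tolist())
cap=(H>20)&(H<35)&(S>120)&(abs(u-366)<9)&(abs(v-145)<9); print("cap",cap.sum(),np.median(P[cap],0)*1e3,P[cap].mean(0)*1e3)
pin=(H>15)&(H<35)&(S>120)&(abs(u-404)<12)&(abs(v-82)<12)&(z>.052); print("pin",pin.sum(),P[pin].mean(0)*1e3,P[pin][:,2].max())
post=up&(abs(z-.07)<.004)&(S<50)&(u>355)&(v>145); r,bx=rect(P[post]); print("post",post.sum(),r,bx.tolist())
pl=up&(S<60)&(abs(z-.008)<.006)&(u>255)&(u<420); r,bx=rect(P[pl]); print("plate",r,bx.tolist())
# plate screws
for c in [(335,42),(403,37),(277,181),(409,161)]:
    m=(abs(u-c[0])<6)&(abs(v-c[1])<6)&(V<110); print("screw",c,m.sum(),u[m].mean(),v[m].mean(),P[m].mean(0)*1e3)
```

```text
desk 1.2294499003513704 [ 2.9  2.4 -0.1]
top 3623 71.19232141760706 ((556.7877197265625, 136.57568359375), (63.01234436035156, 138.65231323242188), 83.96891021728516) [[484.53497314453125, 112.52786254882812], [622.4198608398438, 97.95993041992188], [629.0404663085938, 160.62350463867188], [491.15557861328125, 175.19143676757812]]
cap 103 [499.7 165.   75.1] [499.6 165.   75.2]
pin 135 [438.   95.5  58.6] 0.061295010432098396
post 56 ((485.0667724609375, 175.49160766601562), (55.98999786376953, 35.90230941772461), 26.7383975982666) [[451.9887390136719, 178.9278106689453], [468.1418151855469, 146.86451721191406], [518.144775390625, 172.05540466308594], [501.9917297363281, 204.1186981201172]]
plate ((530.081787109375, 94.17640686035156), (255.81951904296875, 226.95733642578125), 89.739990234375) [[416.0238342285156, -33.217063903808594], [642.9788208007812, -34.24700164794922], [644.1397705078125, 221.56988525390625], [417.18475341796875, 222.59982299804688]]
screw (335, 42) 41 335.1219512195122 41.41463414634146 [519.3  30.3  11.2]
screw (403, 37) 45 402.0888888888889 36.28888888888889 [429.6  35.3  11.1]
screw (277, 181) 0 nan nan [nan nan nan]
screw (409, 161) 1 406.0 161.0 [433.4 203.4  11.6]<stdin>:13: RuntimeWarning: Mean of empty slice.
  ret = ret.dtype.type(ret / rcount)
  ret = um.true_divide(
```

The pivot is at (0.4996, 0.165). The pin offset of (−61.6, −69.5) mm matches the given (−62, −70), so the fixture yaw is 0, and the cradle yaw is about −6°. I'll descend beside the push face.

Request:
{"api": "move_arm", "payload": {"moves": [0,0,-2.55,3.5,0,0,0,0,0,-2.55,3.5,0,0,0,0,0,0,4.6,0,0,0,0,0,0,4.6,0,0,0,0,0,0,4.6,0,0,0,0,0,0,4.6,0,0,0,0,0,0,0,0,0,0]}}

```text
clock: 3.25
tool_pos: [0.6038, 0.1871, 0.039]
orientation: [179.4, -0.4, -96.8]
force: [-0.3, -1.7, -0.7]
opening: 0.0002
gripper_force: 0.0
```

Request:
{"api": "move_arm", "payload": {"moves": [0,0.6,0,0,0,0,0,0,0.6,0,0,0,0,0,0,0.5,0,0,0,0,0]}}

```text
clock: 3.55
tool_pos: [0.6078, 0.1732, 0.0486]
orientation: [-179.8, 0.2, -96.9]
force: [3.2, 2.3, 0.3]
opening: 0.0004
gripper_force: 1.2
```

Request:
{"api": "move_arm", "payload": {"moves": [0,0.95,-0.1,0,0,0,0.08,0,1.06,-0.14,0,0,0,0.1,0,1.06,-0.14,0,0,0,0.1,0,1.06,-0.14,0,0,0,0.1,0,1.06,-0.14,0,0,0,0.1,0,1.06,-0.14,0,0,0,0.1,0,1.06,-0.14,0,0,0,0.1]}}

```text
clock: 4.25
tool_pos: [0.5881, 0.1035, 0.0485]
orientation: [-179.9, 0.4, -136.1]
force: [1.0, 1.7, 1.6]
opening: 0.0006
gripper_force: 1.3
```

Request:
{"api": "move_arm", "payload": {"moves": [0,1.06,-0.14,0,0,0,0.1,0,1.06,-0.14,0,0,0,0.1,0,1.06,-0.14,0,0,0,0.1,0,1.06,-0.14,0,0,0,0.1]}}

```text
clock: 4.65
tool_pos: [0.557, 0.0744, 0.0484]
orientation: [180.0, 0.4, -159.1]
force: [2.4, 1.4, 0.8]
opening: 0.0004
gripper_force: 1.3
```

Request:
{"api": "move_arm", "payload": {"moves": [0,1.06,-0.14,0,0,0,0.1,0,1.06,-0.14,0,0,0,0.1,0,0.85,-0.1,0,0,0,0.08,0,0.4,-0.05,0,0,0,0.04,0,0.3,-0.02,0,0,0,0.02]}}

```text
clock: 5.15
tool_pos: [0.5218, 0.0613, 0.0479]
orientation: [179.9, 0.3, -178.4]
force: [2.0, -2.9, 1.1]
opening: 0.0006
gripper_force: 3.2
```

Request:
{"api": "move_arm", "payload": {"moves": [0,0.2,0,0,0,0,0.01,0,0.2,0,0,0,0,0,0,0,0,0,0,0,0]}}

```text
clock: 5.45
tool_pos: [0.5216, 0.0614, 0.0481]
orientation: [179.9, 0.6, -178.8]
force: [17.2, -10.0, -5.3]
opening: 0.0006
gripper_force: 8.4
```

The force rose to 17 N, so the cradle is against its stop. I'll back off, rise and measure it from above.

Request:
{"api": "move_arm", "payload": {"moves": [0,-1.5,0,0,0,0,0,0,-1,0,-2,0,0,0,0,0,0,-4.5,0,0,0,0,0,0.5,-4.5,0,0,0,0,0,0.5,-4.5,0,0,0,0,0,0.5,-4,0,0,0,0,0,0,0,0,0,0,0,0,0,0,0,0,0]}}

```text
clock: 6.25
tool_pos: [0.5413, 0.0768, 0.2423]
orientation: [179.9, 0.2, -178.9]
force: [-0.6, 0.7, 0.1]
opening: 0.0001
gripper_force: 0.0
```

Run:
```python
from h import *
np.set_printoptions(precision=1,suppress=True)
shot('wrist','w2')
p,P=cloud("w2.npz"); H,S,V=hsv(p); x,y,z=P[...,0],P[...,1],P[...,2]
v,u=np.mgrid[:400,:640]
b=(H>100)&(H<125)&(S>120)&(abs(z-.071)<.006)&(v<330); q=P[b]; r,bx=rect(q); print("top",b.sum(),np.median(q[:,2])*1e3,r,bx.tolist(),"px",u[b].min(),u[b].max(),v[b].min(),v[b].max())
wood=(abs(z)<.02)&(H<18)&(S>80)&(v<200); print("desk",np.median(z[wood])*1e3)
cap=(H>18)&(H<35)&(S>110)&(z>.053)&(z<.085)
l,lab,st,c=cv2.connectedComponentsWithStats(cap.astype(np.uint8))
for k in range(1,l):
    if st[k,4]>20: print("brass",st[k],P[lab==k].mean(0)*1e3)
```

```text
w2 6.25 [541.3  76.8 242.3] [ 179.9    0.2 -178.9] q [  28.6    8.1  -15.1   -0.   -66.7 -117.5] F [-0.6  0.7  0.1] fov 67.90702643357488 cam [0.5 0.1 0.4] [ 0.3  0.  -1. ]
top 5162 71.18831106802254 ((477.24737548828125, 105.70140838623047), (139.75, 62.868953704833984), 89.85031127929688) [[445.6304626464844, 35.90876770019531], [508.4991760253906, 35.74452209472656], [508.8642883300781, 175.49404907226562], [445.9955749511719, 175.65829467773438]] px 286 420 91 154
desk 1.2206019769330223
brass [336  77  14  14 149] [437.2  95.2  59. ]
brass [384 121   2  12  21] [480.  138.7  79. ]
brass [393 120   2  14  21] [478.6 147.7  78.9]
brass [401 139  14  15 155] [499.1 165.   75.1]
```

View pics/w2.png

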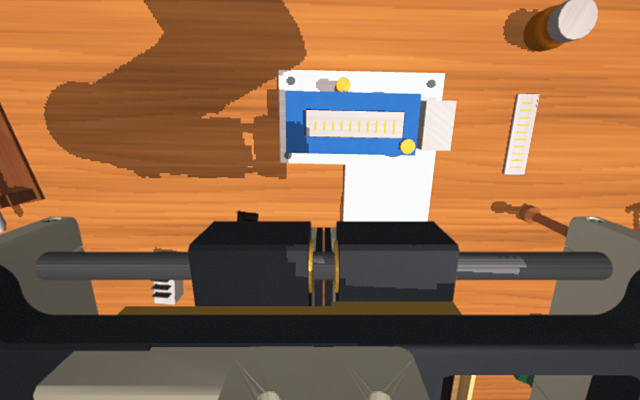

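The wrist view shows the cradle parallel to the plate at its stop, with its top from (286,91) to (420,154) and the pin touching at (343,84). It is centred at (477.2, 105.7) mm with its mouth at y ≈ 36 and x ≈ 477.3. On to the rod.

Request:
{"api": "move_arm", "payload": {"moves": [5,-0.4,-4.5,0,0,0,0,5,-0.4,-4.5,0,0,0,0,5,-0.4,-4.5,0,0,0,0,5,-0.4,-4.5,0,0,0,0,5,-0.4,-4.5,0,0,0,0,5,-0.4,-4.5,0,0,0,0,5,-0.4,-4.5,0,0,0,0,5,-0.4,-4.5,0,0,0,0]}}

```text
clock: 7.1
tool_pos: [0.5789, -0.2846, 0.2388]
orientation: [180.0, -0.2, -178.9]
force: [1.1, 0.3, 0.3]
opening: 0.0496
gripper_force: 0.0
```

Request:
{"api": "move_arm", "payload": {"moves": [5,-0.4,-4.5,0,0,0,0,5,0,0,0,0,0,-0.1,5,0,0,0,0,0,-0.1,5,0,0,0,0,0,0,5,0,0,0,0,0,0]}}

```text
clock: 7.6
tool_pos: [0.5842, -0.3275, 0.2393]
orientation: [179.9, -0.1, -167.6]
force: [0.8, 0.4, -0.6]
opening: 0.0502
gripper_force: 0.0
```

```bash
cat > rod.py <<'E'
from h import *
import sys
np.set_printoptions(precision=1,suppress=True)
def rod(n,zlo,zhi,vmax=235,verbose=True):
    p,P=cloud(n+".npz"); H,S,V=hsv(p); z=P[...,2]; v,u=np.mgrid[:400,:640]
    red=((H<7)|(H>173))&(S>150)&(z>zlo-.01)&(z<zhi+.02)&(v<vmax)
    l,lab,st,c=cv2.connectedComponentsWithStats(red.astype(np.uint8)); k=1+st[1:,4].argmax(); R=P[lab==k]; rc=R.mean(0)
    sh=(S<80)&(z>zlo)&(z<zhi)&(np.hypot(P[...,0]-rc[0],P[...,1]-rc[1])<.2)&(v<vmax)
    Q=P[sh]; print("red",st[k],rc*1e3,"zmax",np.percentile(R[:,2],98)*1e3,"shank",sh.sum(),"zmed",np.median(Q[:,2])*1e3)
    A=np.r_[Q,R]; L=cv2.fitLine(A[:,:2].astype(np.float32),cv2.DIST_HUBER,0,.001,.001).ravel(); d=L[:2]
    if (Q.mean(0)-rc)[:2]@d<0: d=-d
    t=(A[:,:2]-rc[:2])@d; n_=np.array([-d[1],d[0]])
    ts,tr=(Q[:,:2]-rc[:2])@d,(R[:,:2]-rc[:2])@d
    o=(L[2:]-rc[:2])@n_
    for a in range(-10,int(ts.max()*1e3),20):
        m=abs(ts*1e3-a)<10
        if m.sum()>5:
            w=((Q[m][:,:2]-rc[:2])@n_-o)*1e3; print("  t",a,"side",w.min(),w.max(),"ztop",np.percentile(Q[m][:,2],90)*1e3)
    base=rc[:2]+o*n_
    end=np.percentile(tr,.5); nose=np.percentile(ts,99.8)
    print("yaw",np.degrees(np.arctan2(d[1],d[0])),"butt",(base+d*end)*1e3,"shoulder t",np.percentile(tr,99.5)*1e3,"nose",(base+d*nose)*1e3,"len",(nose-end)*1e3,"mid(from nose)",(base+d*(nose-.095))*1e3,"mid(from butt)",(base+d*(end+.092))*1e3)
if __name__=="__main__": rod(sys.argv[1],.036,.06)
E
python3 -c "
from rod import *
shot('wrist','w3')
rod('w3',.04,.06)"
```

```text
w3 7.6 [ 584.2 -327.5  239.3] [ 179.9   -0.1 -167.6] q [-12.6  20.    0.5  -0.  -70.6 -65. ] F [ 0.8  0.4 -0.6] fov 67.90702643357488 cam [ 0.5 -0.3  0.4] [ 0.3  0.1 -1. ]
red [311  33  21  36 681] [ 450.  -360.    54.4] zmax 57.71628543726689 shank 1370 zmed 50.96544823767868
  t 10 side -5.156512633046027 5.568354954987697 ztop 52.30491051433686
  t 30 side -6.313433757875888 5.560922707452392 ztop 52.43702786655474
  t 50 side -5.691690253463264 5.47552957909402 ztop 52.478412421095136
  t 70 side -4.822836776392653 5.390069098542776 ztop 52.338459293750546
  t 90 side -5.068520450376404 5.288988830208324 ztop 52.3461601164238
  t 110 side -5.311716746158663 5.206508390392624 ztop 52.23115144014549
  t 130 side -6.759076045852014 5.121856174635482 ztop 52.23873202714163
  t 150 side -5.59746073072893 5.039069809626714 ztop 52.27562758267995
yaw 12.732598 butt [ 434.3 -363.5] shoulder t 15.233307969151323 nose [ 614.8 -322.7] len 185.05819420172242 mid(from nose) [ 522.2 -343.7] mid(from butt) [ 524.  -343.2]
```

View pics/w3.png

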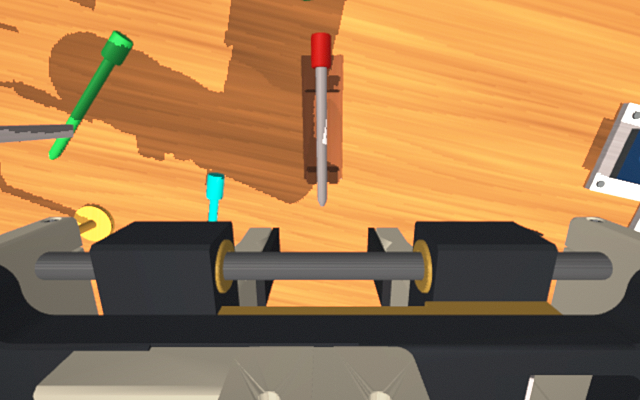

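The wrist view shows the rod with its handle at (320,50) and its nose at (322,203). That puts rod_mid at about (523, −343.4) mm with a yaw of 12.6°, which fits the given length. I'll descend on its middle.

Request:
{"api": "move_arm", "payload": {"moves": [5,3.16,-0.12,0,0,0,0,5,3.16,-0.12,0,0,0,0,5,0,0,4.1,0,0,0,5,0,0,4.1,0,0,0,5,0,0,4.1,0,0,0,5,0,0,4.1,0,0,0,5,0,0,4.1,0,0,0,5,0,0,0,0,0,0]}}

```text
clock: 8.45
tool_pos: [0.5196, -0.3418, 0.0301]
orientation: [179.7, -0.5, -167.6]
force: [-0.5, 0.7, -0.2]
opening: 0.0501
gripper_force: 0.0
```

Request:
{"api": "move_arm", "payload": {"moves": [0,0,0,0,0,0,0,0,0,0,0,0,0,0,0,0,0,0,0,0,0,0,0,0,0,0,0,0,0,0,0,0,0,0,0,0,0,0,0,0,0,0]}}

```text
clock: 9.05
tool_pos: [0.5239, -0.3436, 0.0364]
orientation: [-180.0, 0.1, -167.5]
force: [-1.5, 3.2, 5.0]
opening: 0.0111
gripper_force: 30.0
```

Request:
{"api": "move_arm", "payload": {"moves": [0,0,0,-1.0,0,0,0,0,0,0,-3,0,0,0,0,0,0,-3,0,0,0,0,0,0,-3,0,0,0,0,0,0,0,0,0,-0.135,0,0,0,0,0,0,-0.135,0,0,0,0,0,0,-0.135,0,0,0,0,0,0,-0.135]}}

```text
clock: 9.85
tool_pos: [0.5233, -0.3437, 0.136]
orientation: [180.0, -0.0, -136.2]
force: [0.0, -0.0, -1.3]
opening: 0.011
gripper_force: 30.0
```

Request:
{"api": "move_arm", "payload": {"moves": [0,0,0,0,0,0,-0.135,0,0,0,0,0,0,-0.135,0,0,0,0,0,0,-0.135,0,0,0,0,0,0,-0.135,0,0,0,0,0,0,-0.135,0,0,0,0,0,0,-0.135,0,0,0,0,0,0,0,0,0,0,0,0,0,0]}}

```text
clock: 10.65
tool_pos: [0.5234, -0.3438, 0.1358]
orientation: [180.0, 0.0, -90.4]
force: [-0.2, -0.3, -1.5]
opening: 0.0108
gripper_force: 30.0
```

Request:
{"api": "move_arm", "payload": {"moves": [0,-4.67,0.95,0,0,0,-0.007,0,-4.67,0.95,0,0,0,0,0,-4.67,0.95,0,0,0,0,0,-4.67,0.95,0,0,0,0,0,-4.67,0.95,0,0,0,0,0,0,0,0,0,0,0,0,0,0,0,0,0,0]}}

```text
clock: 11.35
tool_pos: [0.4755, -0.1092, 0.1362]
orientation: [-179.9, 0.0, -89.7]
force: [0.7, 0.5, -2.2]
opening: 0.011
gripper_force: 30.0
```

```bash
python3 -c "
from rod import *
shot('wrist','w4')
rod('w4',.12,.175)
shot('scene','s4'); shot('side','d4')
a=cv2.imread('pics/s4.png')[180:360,240:480]; b=cv2.imread('pics/d4.png')[80:260,220:460]
cv2.imwrite('pics/c4.png',cv2.resize(np.vstack([a,b]),None,fx=1.6,fy=1.6,interpolation=cv2.INTER_CUBIC))"
```

```text
w4 11.35 [ 475.5 -109.2  136.2] [-179.9    0.   -89.7] q [ 10.2   8.1 -30.3   0.  -51.5  -9.9] F [ 0.7  0.5 -2.2] fov 67.90702643357488 cam [ 0.5 -0.2  0.3] [-0.   0.3 -1. ]
red [ 300   64   48   78 3561] [ 474.8 -185.3  154.6] zmax 157.4753017983072 shank 2378 zmed 150.6779106072571
  t 10 side -5.350416990650618 5.437087270475838 ztop 152.0106528995196
  t 30 side -5.582353196271145 5.580058219383779 ztop 152.10893284829194
  t 50 side -5.705274258253782 5.670003842536952 ztop 151.9630171233402
yaw 90.468735 butt [ 475.  -200.5] shoulder t 16.08436981831433 nose [ 474.3 -119.3] len 81.18080936005742 mid(from nose) [ 475.1 -214.3] mid(from butt) [ 474.2 -108.5]
s4 11.4 [ 475.5 -110.2  136. ] [-180.    -0.   -89.8] q [ 10.1   8.2 -30.3   0.  -51.5  -9.9] F [-0.4 -0.3 -2.1] fov 57.32606004310316 cam [0.9 0.6 0.7] [-0.3 -0.7 -0.6]
d4 11.45 [ 475.5 -110.8  135.8] [-180.    -0.   -89.8] q [ 10.    8.2 -30.3   0.  -51.5  -9.8] F [-0.4 -0.1 -1.6] fov 52.62738495780886 cam [ 0.4 -0.9  0.8] [ 0.1  0.7 -0.7]
```

View pics/w4.png

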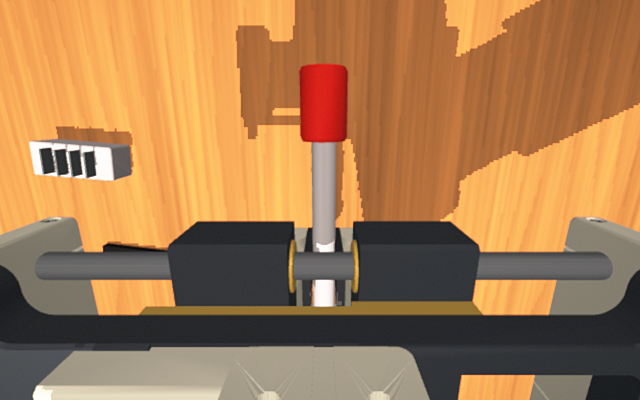

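The wrist view shows the rod held level, with its handle at (324,103) and its axis about 9 mm above the TCP height. I'll lower to bore height, line up and approach the mouth.

Request:
{"api": "move_arm", "payload": {"moves": [0,0,-0.25,2.5,0,0,0.005,0,0,0,2.5,0,0,0,0,0,0,2.5,0,0,0,0,0,0,2.5,0,0,0,0,-1.5,0,0,0,0,0,0,-1.5,0,0,0,0,0,0,0,0,0,0,0,0,0,0,0,0,0,0,0]}}

```text
clock: 12.3
tool_pos: [0.4778, -0.0813, 0.0353]
orientation: [180.0, -0.0, -90.1]
force: [0.0, 0.2, -0.8]
opening: 0.0102
gripper_force: 30.0
```

```bash
python3 -c "
from rod import *
shot('scene','s5'); shot('side','d5')
a=cv2.imread('pics/s5.png')[200:330,300:480]; b=cv2.imread('pics/d5.png')[100:230,230:410]
cv2.imwrite('pics/c5.png',cv2.resize(np.vstack([a,b]),None,fx=2.3,fy=2.3,interpolation=cv2.INTER_CUBIC))"
```

```text
s5 12.3 [477.8 -81.3  35.3] [180.   -0.  -90.1] q [ 13.7  16.2 -37.    0.  -36.8 -13.8] F [ 0.   0.2 -0.8] fov 57.32606004310316 cam [0.9 0.6 0.7] [-0.3 -0.7 -0.6]
d5 12.35 [477.8 -81.4  35.5] [180.   -0.  -90.1] q [ 13.6  16.2 -37.    0.  -36.8 -13.7] F [-0.3  0.2 -2. ] fov 52.62738495780886 cam [ 0.4 -0.9  0.8] [ 0.1  0.7 -0.7]
```

View pics/c5.png

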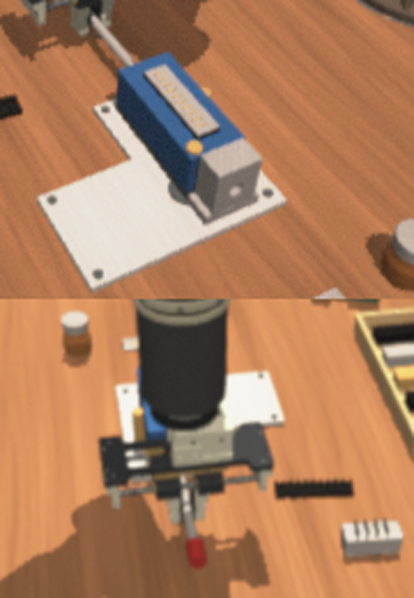

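The crops show the rod in line with the cradle's free end and its nose just short of the face. I'll insert slowly and watch the forces.

Request:
{"api": "move_arm", "payload": {"moves": [0,-1,0,0,0,0,0,0,-1,0,0,0,0,0,0,-0.7,0,0,0,0,0,0,-0.5,0,0,0,0,0,0,0,0,0,0,0,0]}}

```text
clock: 12.9
tool_pos: [0.4778, -0.0476, 0.0357]
orientation: [-180.0, 0.0, -89.9]
force: [0.6, 0.0, -0.9]
opening: 0.0111
gripper_force: 30.0
```

Request:
{"api": "move_arm", "payload": {"moves": [0,-0.5,0,0,0,0,0,0,-0.5,0,0,0,0,0,0,0,0,0,0,0,0]}}

```text
clock: 13.2
tool_pos: [0.4779, -0.0379, 0.0356]
orientation: [-180.0, 0.0, -90.0]
force: [-0.4, -0.5, -1.0]
opening: 0.0107
gripper_force: 30.0
```

Request:
{"api": "move_arm", "payload": {"moves": [0,-1,0,0,0,0,0,0,-1,0,0,0,0,0,0,-1,0,0,0,0,0,0,0,0,0,0,0,0]}}

```text
clock: 13.6
tool_pos: [0.4779, -0.0071, 0.0356]
orientation: [-180.0, 0.0, -89.9]
force: [0.8, 0.1, -1.0]
opening: 0.0109
gripper_force: 30.0
```

Request:
{"api": "move_arm", "payload": {"moves": [0,-1,0,0,0,0,0,0,-1,0,0,0,0,0,0,0,0,0,0,0,0,0,0,0,0,0,0,0]}}

```text
clock: 14.0
tool_pos: [0.4778, 0.012, 0.0356]
orientation: [-180.0, 0.0, -90.0]
force: [-0.3, 0.9, -1.7]
opening: 0.0108
gripper_force: 30.0
```

The rod is about 72 mm in with almost no force. I'll release it and move back to the handle.

Request:
{"api": "move_arm", "payload": {"moves": [4.5,0,0,0,0,0,0,4.5,0,0,0,0,0,0,4.5,0,0,0,0,0,0,4.5,0,0,0,0,0,0,4.5,0,0,0,0,0,0,4.5,0,0,0,0,0,0,4.5,0,0,0,0,0,0,4.5,0,0,0,0,0,0]}}

```text
clock: 14.8
tool_pos: [0.4778, 0.0116, 0.0356]
orientation: [-180.0, 0.0, -90.0]
force: [-0.4, -0.2, 0.0]
opening: 0.0448
gripper_force: 0.0
```

Request:
{"api": "move_arm", "payload": {"moves": [4.5,1.8,0,0,0,0,0,4.5,1.9,0,0,0,0,0,4.5,1.9,0,0,0,0,0,4.5,1.9,0,0.25,0,0,0,4.5,0,0,0,0,0,0,4.5,0,0,0,0,0,0]}}

```text
clock: 15.4
tool_pos: [0.4777, -0.0636, 0.033]
orientation: [180.0, -0.0, -90.1]
force: [-0.3, -1.0, 0.1]
opening: 0.045
gripper_force: 0.0
```

```bash
python3 -c "
from rod import *
shot('wrist','w6')
p,P=cloud('w6.npz');H,S,V=hsv(p);z=P[...,2]
red=((H<7)|(H>173))&(S>150)&(z>.02)&(z<.07)
l,lab,st,c=cv2.connectedComponentsWithStats(red.astype(np.uint8))
for k in range(1,l):
    if st[k,4]>30: R=P[lab==k]; print(st[k],R.mean(0)*1e3,R.min(0)*1e3,R.max(0)*1e3)
"
```

```text
w6 15.4 [477.7 -63.6  33. ] [180.   -0.  -90.1] q [ 15.9  16.2 -37.5   0.  -36.3 -15.9] F [-0.3 -1.   0.1] fov 67.90702643357488 cam [ 0.5 -0.1  0.2] [ 0.   0.3 -1. ]
[ 303  221   41   30 1142] [476.6 -76.7  46.9] [466.5 -80.6  31.6] [487.1 -68.1  53.1]
[304 280  39  12 374] [476.6 -51.9  50.8] [466.8 -55.6  44.3] [486.9 -48.   53.4]
```

View pics/w6.png

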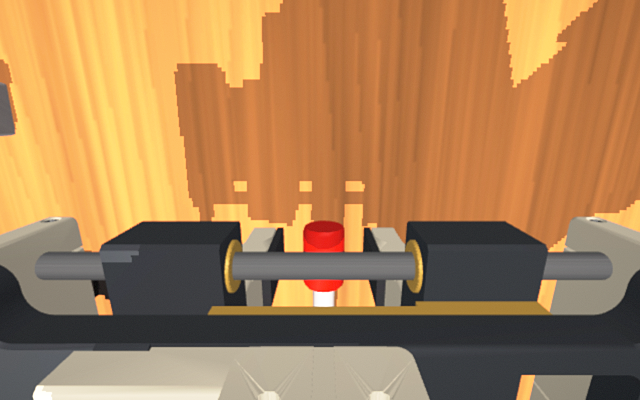

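The wrist view shows the handle centred between the open fingers at (323,255), y −80.6 to −48 mm, sagging about 3 mm. I'll close on it, raise it level and push.

Request:
{"api": "move_arm", "payload": {"moves": [0,0,0,0,0,0,0,0,0,0,0,0,0,0,0,0,0,0,0,0,0,0,0,0,0,0,0,0,0,0,0,0,0,0,0,0,0,0,0,0,0,0]}}

```text
clock: 16.05
tool_pos: [0.4778, -0.0632, 0.0331]
orientation: [-180.0, 0.0, -90.0]
force: [-0.3, 1.9, -0.5]
opening: 0.0202
gripper_force: 30.0
```

Request:
{"api": "move_arm", "payload": {"moves": [0,0,0,-0.15,0,0,0,0,0,0,-0.15,0,0,0,0,0,0,0,0,0,0,0,0,0,0,0,0,0]}}

```text
clock: 16.45
tool_pos: [0.4776, -0.0635, 0.036]
orientation: [180.0, -0.0, -90.0]
force: [-0.5, 1.0, -1.6]
opening: 0.0205
gripper_force: 30.0
```

Request:
{"api": "move_arm", "payload": {"moves": [0,-1,0,0,0,0,0,0,-1,0,0,0,0,0,0,-1,0,0,0,0,0,0,0,0,0,0,0,0]}}

```text
clock: 16.85
tool_pos: [0.478, -0.032, 0.0361]
orientation: [-180.0, 0.0, -89.9]
force: [-0.5, -0.1, -1.3]
opening: 0.0199
gripper_force: 30.0
```

Request:
{"api": "move_arm", "payload": {"moves": [0,-1,0,0,0,0,0,0,-1,0,0,0,0,0,0,-1,0,0,0,0,0,0,0,0,0,0,0,0]}}

```text
clock: 17.25
tool_pos: [0.4782, -0.002, 0.0363]
orientation: [-180.0, 0.0, -89.9]
force: [0.1, 2.9, -0.1]
opening: 0.02
gripper_force: 30.0
```

Request:
{"api": "move_arm", "payload": {"moves": [0,-0.7,0,0,0,0,0,0,-0.7,0,0,0,0,0,0,0,0,0,0,0,0]}}

```text
clock: 17.55
tool_pos: [0.4781, 0.0113, 0.0364]
orientation: [-180.0, 0.0, -90.0]
force: [-1.4, 2.1, 4.9]
opening: 0.0201
gripper_force: 30.0
```

Request:
{"api": "move_arm", "payload": {"moves": [0,-0.4,0,0,0,0,0,0,-0.4,0,0,0,0,0,0,-0.3,0,0,0,0,0,0,0,0,0,0,0,0]}}

```text
clock: 17.95
tool_pos: [0.4779, 0.0203, 0.0365]
orientation: [180.0, -0.1, -90.0]
force: [3.7, -11.4, 7.0]
opening: 0.0204
gripper_force: 30.0
```

Request:
{"api": "move_arm", "payload": {"moves": [0,-0.2,0,0,0,0,0,0,0,0,0,0,0,0]}}

```text
clock: 18.15
tool_pos: [0.4778, 0.0206, 0.0366]
orientation: [180.0, -0.2, -90.0]
force: [6.8, -25.5, 5.7]
opening: 0.0203
gripper_force: 30.0
```

It is seated: the force rose to 25 N with no further motion. I'll relieve the push, release and rise.

Request:
{"api": "move_arm", "payload": {"moves": [0,0.3,0,0,0,0,0,4.5,0,0,0,0,0,0,4.5,0,0,0,0,0,0,4.5,0,0,0,0,0,0,4.5,0,0,0,0,0,0,4.5,0,0,0,0,0,0]}}

```text
clock: 18.75
tool_pos: [0.4776, 0.0208, 0.0359]
orientation: [180.0, -0.0, -90.0]
force: [-0.3, 0.6, 0.3]
opening: 0.0441
gripper_force: 0.0
```

Request:
{"api": "move_arm", "payload": {"moves": [4.5,0,0,-1,0,0,0,4.5,0,0,-3,0,0,0,4.5,0,0,-4,0,0,0,4.5,-2,0,-4,0,0,0,4.5,-4,0,-4,0,0,0,4.5,-4,0,-4,0,0,0,4.5,0,0,0,0,0,0,4.5,0,0,0,0,0,0]}}

```text
clock: 19.55
tool_pos: [0.4777, 0.1123, 0.2282]
orientation: [-179.9, 0.1, -89.9]
force: [-0.8, 0.0, -1.0]
opening: 0.0448
gripper_force: 0.0
```

Run:
```python
from h import *
np.set_printoptions(precision=1,suppress=True)
shot('wrist','w7')
p,P=cloud('w7.npz');H,S,V=hsv(p);z=P[...,2]; v,u=np.mgrid[:400,:640]
b=(H>100)&(H<125)&(S>120)&(abs(z-.071)<.006); r,bx=rect(P[b]); print("top",r,bx.tolist())
red=((H<7)|(H>173))&(S>150)&(z>.03)&(z<.07)
R=P[red]; print("red",len(R),R.mean(0)*1e3,np.percentile(R,[1,99],axis=0)*1e3)
```

```text
w7 19.55 [477.7 112.3 228.2] [-179.9    0.1  -89.9] q [ 36.2   3.2 -22.6  -0.  -64.1 -36.1] F [-0.8  0.  -1. ] fov 67.90702643357488 cam [0.5 0.  0.4] [ 0.   0.3 -1. ]
top ((477.4693298339844, 105.13338470458984), (139.42495727539062, 62.95271682739258), 89.9104995727539) [[445.8841247558594, 35.47016143798828], [508.8367614746094, 35.37181854248047], [509.0545349121094, 174.79660034179688], [446.1018981933594, 174.89495849609375]]
red 615 [477.2  18.6  53.9] [[467.    3.7  47.9]
 [487.   34.1  57.3]]
```

View pics/w7.png

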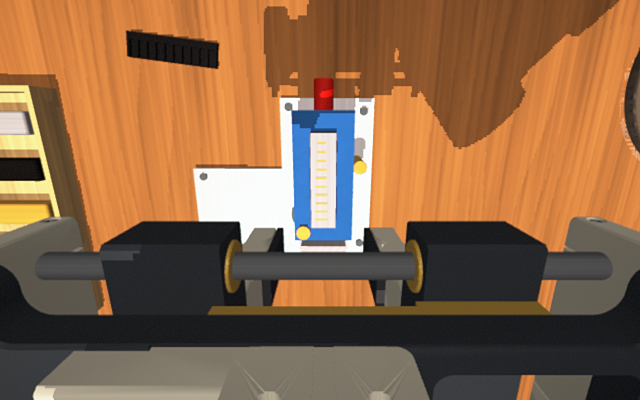

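The wrist view shows the red handle at (323,94) flush against the cradle face. The handle ends at y 34.1 mm against the face at 35.4 mm, the cradle yaw is 89.9°, and the gripper is clear. Handing in.

```bash
python3 -c "
from plant import ctrl
print(ctrl.close_job())"
```

```text
the job is handed in; nothing more can be done
None
```

The job is handed in: the cradle is against its stop, the locking rod is fully home with its handle against the cradle face and released, and no bystander was touched. The hand-in returned no verdict, so this rests on my last force and camera readings.

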